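Lock the burnishing wheel with its R-clip

TASK

The burnishing wheel on the blue bench stand can slide off its axle: take the R-clip with the orange head out of the rack and push it straight down through the cross-hole near the axle's free end, its bent leg riding over the outside of the axle, until it is fully home with its flange down on the axle's flat seat. Let go of it, and leave the plain blue-headed pin standing in its place in the rack.

Things in the scene. Friction and masses are not known exactly. Their poses are not given: they have to be found in the camera images.
- clip_grip (a point): Centre of the R-clip's orange grip disc, 36 mm in diameter, 12 mm thick; x is the disc's axis (pinch its thickness along x, from above), z points up, away from the legs. At the start the clip stands upright in one of the rack's three holes, flange on the rail, x nearly along the rail, the bent leg hanging beside the rail on its +y side.
- clip: The R-clip, about 130 g. Origin: centre of the underside of its orange flange (32 mm diameter, 5 mm thick), 32 mm below clip_grip; same axes. Below it the straight steel leg, 10 mm thick, 65 mm long, tapers over its last 12 mm to a 4 mm tip.
- clip_tip (a point): End of the R-clip's straight leg, on its axis, 97 mm below clip_grip; same axes.
- clip_bend (a point): Inward kink of the R-clip's bent leg (centre of the 8 mm wire), at y = 16.5, z = -73 mm from clip_grip when relaxed. The leg bows out to y = 27 mm above it and ends at z = -84 mm. It is sprung and swings outward; pushing the kink past the axle's widest part takes roughly 6 to 12 N downward.
- axle_hole (a point): Mouth of the cross-hole, on its vertical line, on the flat steel seat (40 x 26 mm) flush with the top of the axle, 143 mm above the table. z up, x along the axle towards the wheel. Axle: 40 mm aluminium tube, free end at x = -22 mm. Hole: 19 mm wide (14 mm at the bottom), straight through, clear below. Wooden hub, 48 mm diameter, starts at x = 26 mm; wheel, 110 mm diameter, at 76 mm.
- stand: Blue bench stand carrying axle and wheel, fixed. Origin 140 mm below axle_hole, same axes. The clip goes in with its x along the axle, either way round (bent leg down either side). Fully home: flange flat on the seat, clip_grip 32 mm above axle_hole, kink some 41 mm below it.
- rack: Dark wooden rail, fixed, 236 mm long (along its x), 22 mm wide, top 83 mm above the table; origin below its middle, 80 mm under the top. Three 12 mm holes 80 mm apart hold the R-clip, the blue-headed pin and a wooden-handled awl; which is where varies.
- pin_grip (a point): Centre of the blue grip disc of the plain pin: same head and straight leg as the R-clip but no bent leg. To be left standing in the rack.
Things that resemble listed ones, but are neither listed nor needed, are in the scene too. What is shaped like the clip but white is not meant.

How it is judged:
At the end, for the whole second after the job is handed in: R-clip home: flange within 7 mm of the axle top, leg tip over 52 mm below the mouth, tip and head within 20 mm of the hole line, tilt under 17 deg, disc axis within 23 deg of the axle, kink beside the axle over 32 mm below its top, released, at rest; blue pin within 20 mm of its start (z of clip_grip in the frame of axle_hole below 0.039 m and z of clip_tip in the frame of axle_hole below -0.052 m and horizontal distance between each of clip_tip, clip_grip and axle_hole below 0.02 m and angle between clip_grip's own z axis and vertical below 0.3 rad and angle between the x axis of clip_grip and the x axis of axle_hole, either way round below 0.4 rad and z of clip_bend in the frame of axle_hole below -0.032 m and (y of clip_bend in the frame of axle_hole above 0.01 m or y of clip_bend in the frame of axle_hole below -0.01 m) and linear speed of clip below 0.02 m/s); the robot touches nothing.
It fails at once if the blue-headed pin is moved by more than 20 mm (distance of pin_grip from where it was at the start of the episode above 0.02 m).
It also fails if it takes over 38 s, if anything falls off the work surface, if the arm or the gripper's body presses on something with over 40 N, if the wrist force passes 120 N, or if a joint passes its speed limit or range.

ROBOT

A 7-joint arm with a two-finger parallel gripper is mounted at the origin on the work surface. World frame = base frame: x ahead of the robot, y to its left, z up, the work surface at z = 0. Lengths are in m, angles in rad, forces in N, time in s.
With the tool pointing down it reaches from about 0.4 to 0.85 m from the base axis. Payload 4.5 kg.
Tool frame: the origin (TCP) lies at the very end of the fingers, on their centre line; the grasp point (between the pads) lies 19 mm behind it (r.grip_point_offset is the distance from the TCP to the grasp point, in m); y points along the fingers, x is the direction in which the jaws open and shut, and the axes are right-handed (so a half turn about y gives the same grasp; the last joint's range is limited). The gripper opens to 88 mm and grips with 3 to 60 N. Pads are 18 mm wide; open, the fingers measure 123 mm over their backs; the gripper's body (75 mm by 187 mm) begins 45 mm behind the grasp point.
Start: joints at [1.382, 0.689, -0.195, 1.565, 0.157, 0.902, -0.215], TCP at [0.138, -0.61, 0.239] pointing down, gripper open.
Joint ranges: [-3.01, 3.01], [-0.46, 2.08], [-1.47, 1.51], [0.13, 2.56], [-1, 4.14], [0.04, 2.09], [-2.66, 2.66]. Speed limits (rad/s): [2.57, 2.57, 3.14, 3.14, 3.14, 3.14, 3.14].

INTERFACE

Orientations are given as a unit quaternion [x, y, z, w].
In Python, from plant import get_state, snapshot, camera_params, job, r gives the robot as it stands.
- The arm moves only by the tool carry_out, never from a script. Its arguments are lists of equal length, an entry for each row: "offset": the shift along the world's x, y, z in m, a list of three; "twist": the turn about the world's z in degrees. In form: {"offset": [[tx, ty, tz], ...], "twist": [twist, ...]}. A call has 1 to 8 rows; each row shifts and turns the commanded pose from where the row before left it; what a row does not reach is not made up. A row lasts 1/8 s, in which the tool goes at most 62.5 mm and 10.7 degrees, less where a joint would pass 70% of its speed; a pose out of reach is approached as far as the arm can. A call with a gripper value outside its range is refused whole. "grip" is the finger opening in m, from 0 to 0.0881, set as the call begins (left out, the last holds). The fingers move at their own pace and stop on an object; "newtons" is the grip in N (left out, the last holds). Time passes only in rows, so rows that do not move let the fingers close. It gives the time, the measured TCP pose, the force and the opening at its end, in the units of the state.
- get_state(): the state, without advancing time (a new reading comes with each control period).
- snapshot(name): name is "side" or "top"; returns the picture (480x640x3 uint8, red, green, blue); there is no depth.
- camera_params(name): a dict with "camera_matrix" (3x3 intrinsics, pixels), "eye" and "orientation" of the camera in the world. Camera axes: x right, y up, looking along -z (the intrinsics and any distortion apply to the point x, -y, -z); pixel columns grow to the right and rows downward; lengths in m; the calibration is good to about 2 mm. A picture is of the moment at which its call begins. camera_params takes no time and is no camera call.
- job.finish_job(): hands the job in, once; it reports no verdict.
The state is a dict: "clock": time; "q": joint angles; "qd": joint speeds; "joint_torque": joint torques, N m; "tool_pos": TCP position; "eef_rot": TCP orientation; "contact_force": force on the tool from outside, world axes, zero at the start; "moment": the same for the moment, N m; "opening": opening from 0.0 (shut) to 1.0 (fully open).
Only numpy, scipy, OpenCV 4.12 (cv2) and the standard library are available. Lean on these libraries where they do the work, as an engineer would, in place of code of your own. Each camera call takes 0.05 s, during which the arm holds its last target. There are 200 camera calls.

## Working session

There is one attempt and no reset: what is moved stays moved. The work goes in short steps, Python scripts to look and compute and a tool call to move; the robot and the scene stay as the last step left them, time stands still between calls to the robot, and variables do not carry over. Pictures are saved under pics/ and viewed, about 8 in all and at most 12, crops included, and the job is handed in when it is done.

Besides the shell and the picture viewer there is one more tool, called after "Request:" as a command line: name --pt "numbers of a row" for each row, then --argument value for the rest. carry_out: Moves the arm, as the interface text tells. Its arguments: {"type":"object","properties":{"offset":{"type":"array"},"twist":{"type":"array"},"grip":{"type":"number"},"newtons":{"type":"number"}},"required":["offset","twist"]}

```bash
mkdir -p pics; cat > h.py <<'E'
import numpy as np, cv2
from scipy.spatial.transform import Rotation as R
from plant import get_state, snapshot, camera_params, job, r
def cam(n):
    p=camera_params(n); return p
def ray(n,u,v):
    p=cam(n); K=np.array(p["camera_matrix"]); d=p.get("distortion")
    a=np.linalg.solve(K,[u,v,1.]); 
    return np.array(p["eye"]), R.from_quat(p["orientation"]).apply([a[0],-a[1],-a[2]])
def atz(n,u,v,z):
    e,d=ray(n,u,v); return e+d*(z-e[2])/d[2]
def tri(uv1,uv2,n1="side",n2="top"):
    e1,d1=ray(n1,*uv1); e2,d2=ray(n2,*uv2)
    A=np.c_[d1,-d2]; s=np.linalg.lstsq(A,e2-e1,rcond=None)[0]
    a,b=e1+s[0]*d1,e2+s[1]*d2
    return (a+b)/2, np.linalg.norm(a-b)
def proj(n,P):
    p=cam(n); K=np.array(p["camera_matrix"]); c=R.from_quat(p["orientation"]).inv().apply(np.array(P)-p["eye"])
    c=np.atleast_2d(c); q=(K@np.c_[c[:,0],-c[:,1],-c[:,2]].T).T; return q[:,:2]/q[:,2:]
def save(n,f,crop=None,s=1):
    im=snapshot(n)[:,:,::-1]
    if crop: x0,y0,x1,y1=crop; im=im[y0:y1,x0:x1]
    cv2.imwrite("pics/"+f,cv2.resize(im,None,fx=s,fy=s,interpolation=cv2.INTER_CUBIC))
E
python3 - <<'E'
from h import *
for n in("side","top"):
    save(n,n+"0.png"); print(camera_params(n))
print(get_state())
E
```

```text
{'camera_matrix': array([[463.49151642,   0.        , 318.52682117],
       [  0.        , 463.49151642, 247.53809429],
       [  0.        ,   0.        ,   1.        ]]), 'eye': array([-0.0462169 ,  0.59611623,  0.91884774]), 'orientation': array([-0.1104949 ,  0.41167755,  0.87851366, -0.21569936])}
{'camera_matrix': array([[614.39055937,   0.        , 321.0425953 ],
       [  0.        , 614.39055937, 223.20169749],
       [  0.        ,   0.        ,   1.        ]]), 'eye': array([ 0.28899998, -0.21347482,  1.47662735]), 'orientation': array([-0.0308609 ,  0.04220481,  0.71289565, -0.69931835])}
{'clock': 0.1, 'q': array([ 1.38179676,  0.68983671, -0.19453325,  1.56623804,  0.15730962,
        0.90250783, -0.21509151]), 'qd': array([-5.42149089e-05, -1.38401862e-03, -6.34339580e-04, -4.34977372e-03,
       -6.08395741e-05, -5.12736031e-04, -9.11964230e-04]), 'joint_torque': array([-2.46931566e-03, -5.28504181e+01, -1.27177343e+00, -1.53840816e+01,
       -5.26580738e-02,  1.97498746e-03,  4.46392551e-05]), 'tool_pos': array([ 0.13793711, -0.60901034,  0.23803067]), 'eef_rot': array([-0.55219027,  0.44175528, -0.44082075,  0.55282479]), 'contact_force': array([-0.38652868,  0.05148449, -0.5794232 ]), 'moment': array([ 0.06148313, -0.00158358, -0.00879368]), 'opening': 0.9993083361985027}
```

View pics/side0.png

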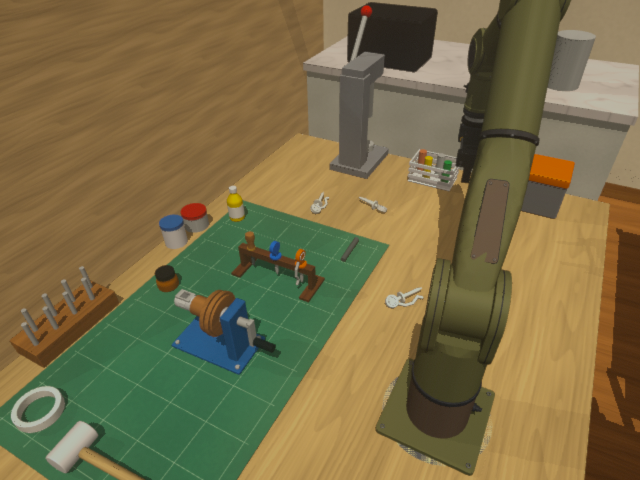

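View pics/top0.png

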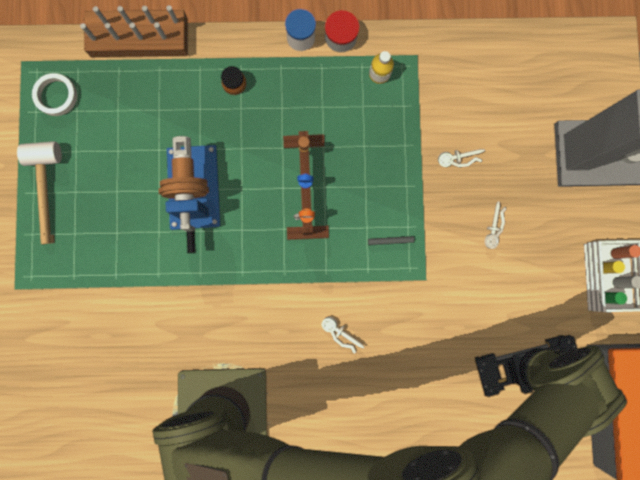

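Top view: the orange-headed clip is in the rack at (306,215), or (300,262) in the side view. The blue pin is at (305,180) and the awl at (303,142). Possible mix-ups are three white clips lying at (460,158), (495,225) and (342,333), the blue pin, and the orange box at (620,420). I choose the orange head in the rack. The axle's free end with its seat is at (180,146). Close crops next.

```bash
python3 - <<'E'
import cv2,numpy as np
t=cv2.imread("pics/top0.png"); s=cv2.imread("pics/side0.png")
def c(im,x,y,w,h,f): return cv2.resize(im[y:y+h,x:x+w],None,fx=f,fy=f,interpolation=cv2.INTER_CUBIC)
a=np.hstack([c(t,270,125,66,120,5),c(t,150,130,74,120,5)])[:600]
cv2.imwrite("pics/topc.png",a)
b=np.hstack([c(s,230,225,100,80,4),c(s,165,280,100,80,4)])
cv2.imwrite("pics/sidec.png",b); print(a.shape,b.shape)
E
```

```text
(600, 700, 3) (320, 800, 3)
```

View pics/topc.png

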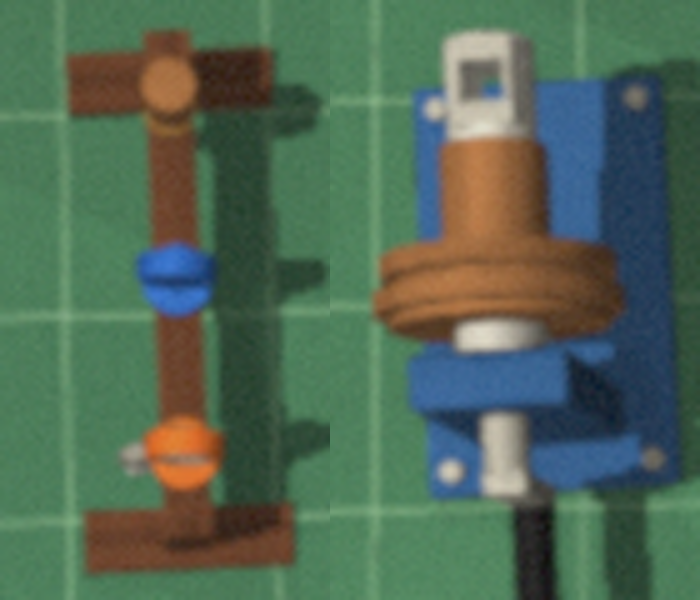

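View pics/sidec.png

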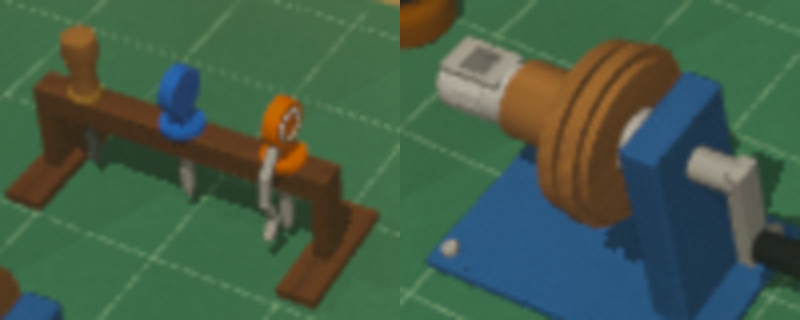

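```bash
python3 - <<'E'
from h import *
print("hole top",atz("top",180.3,146.2,.143),"side",atz("side",185.5,295,.143),tri((185.5,295),(180.3,146.2)))
print("clip flange top",atz("top",306.6,216,.088),"side flange",atz("side",230+284/4,225+157/4,.086))
print("disc side",atz("side",300.75,255.5,.115))
print("pin top",atz("top",305.3,181.6,.088),"awl top", atz("top",270+170/5,125+85/5,.15))
# axle direction: axle edges in topcrop: left x=443@y40..443@135 ; hub centre
f=lambda x,y:(150+(x-330)/5,130+y/5)
print("axle end/hub/crankaxle", atz("top",*f(488,40),.143),atz("top",*f(491,135),.143),atz("top",*f(495,150),.147),atz("top",*f(498,235),.147))
# base sides of stand: left edge
for p in [(418,92),(432,495),(665,78),(680,485)]: print("base",atz("top",*f(*p),.006))
# rack rail
g=lambda x,y:(270+x/5,125+y/5)
for p in [(148,130),(165,500),(192,130),(212,500)]: print("rail",atz("top",*g(*p),.083))
s=get_state(); print(R.from_quat(s["eef_rot"]).as_matrix().round(3))
E
```

```text
hole top [0.60344494 0.07043034 0.143     ] side [0.60380054 0.06935701 0.143     ] (array([0.6030713 , 0.07011927, 0.14405181]), np.float64(0.0002917128101571841))
clip flange top [ 0.44992886 -0.20470888  0.088     ] side flange [ 0.44903562 -0.20362226  0.086     ]
disc side [ 0.44983531 -0.20605331  0.115     ]
pin top [ 0.52919156 -0.20312839  0.088     ] awl top [ 0.60673021 -0.20226245  0.15      ]
axle end/hub/crankaxle [0.62183457 0.06763768 0.143     ] [0.57917175 0.06617879 0.143     ] [0.57158447 0.06357061 0.147     ] [0.53379421 0.06214528 0.147     ]
base [0.63081162 0.13030738 0.006     ]
base [0.43404676 0.12250329 0.006     ]
base [0.63576465 0.0106415  0.006     ]
base [0.43666369 0.00396955 0.006     ]
rail [ 0.60177443 -0.19118371  0.083     ]
rail [ 0.43001412 -0.19611309  0.083     ]
rail [ 0.60143663 -0.21148503  0.083     ]
rail [ 0.42961808 -0.21753062  0.083     ]
[[ 0.221 -0.     0.975]
 [-0.975  0.002  0.221]
 [-0.002 -1.    -0.   ]]
```

Request:
carry_out --pt "0.037 0.048 0" --pt "0.037 0.048 0" --pt "0.037 0.048 0" --pt "0.037 0.048 0" --pt "0.037 0.048 0" --pt "0.037 0.048 0" --pt "0.037 0.048 0" --pt "0.037 0.048 0" --twist '[9.5,9.5,9.5,9.5,9.5,9.5,9.5,9.5]' --grip 0.05 --newtons 40

```text
clock: 1.1
tool_pos: [0.4349, -0.2241, 0.2386]
eef_rot: [0.707, -0.006, 0.006, -0.707]
contact_force: [-0.5, 0.6, -0.2]
opening: 0.568
```

```bash
cat > st.py <<'E'
from h import *
s=get_state(); m=R.from_quat(s["eef_rot"]).as_matrix()
print(s["clock"],s["tool_pos"].round(4),"jaw deg",np.degrees(np.arctan2(m[1,0],m[0,0])).round(2),"tooly",m[:,1].round(3),s["contact_force"].round(2),s["opening"],s["q"].round(2))
E
python3 st.py
```

```text
1.1 [ 0.4349 -0.2241  0.2386] jaw deg -0.94 tooly [-0. -0. -1.] [-0.54  0.61 -0.19] 0.5680911548426121 [ 0.73  0.55 -0.54  1.95  0.42  0.74 -0.07]
```

Request:
carry_out --pt "0.0148 0.0195 -0.02" --pt "0 0 -0.04" --pt "0 0 0" --twist '[2.8,0,0]'

```text
clock: 1.48
tool_pos: [0.4469, -0.2054, 0.1768]
eef_rot: [-0.706, -0.008, 0.012, 0.708]
contact_force: [0.1, 0.1, 0.5]
opening: 0.569
```

```bash
python3 st.py; python3 - <<'E'
from h import *
save("side","a.png",(220,180,380,300),5)
E
```

```text
1.475 [ 0.4469 -0.2054  0.1768] jaw deg 1.63 tooly [-0.006  0.002 -1.   ] [0.12 0.07 0.51] 0.5688845044729477 [ 0.64  0.65 -0.48  2.01  0.51  0.61 -0.16]
```

View pics/a.png

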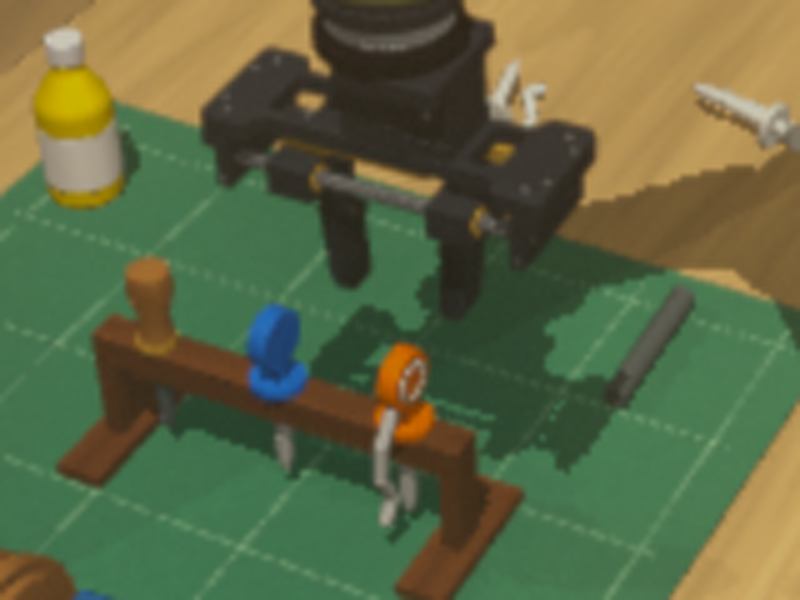

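Request:
carry_out --pt "0.001 0.002 -0.03" --pt "0 0 -0.03" --pt "0 0 -0.02" --pt "0 0 0" --pt "0 0 0" --twist '[0.3,0,0,0,0]'

```text
clock: 2.15
tool_pos: [0.4507, -0.2047, 0.1001]
eef_rot: [0.707, 0.012, -0.01, -0.707]
contact_force: [0.3, -1.0, 0.6]
opening: 0.569
```

```bash
python3 st.py
```

```text
2.15 [ 0.4507 -0.2047  0.1001] jaw deg 1.82 tooly [ 0.002 -0.001 -1.   ] [ 0.32 -0.98  0.61] 0.5687625222789442 [ 0.55  0.78 -0.35  2.06  0.65  0.4  -0.28]
```

Request:
carry_out --pt "-0.001 0 -0.002" --pt "0 0 0" --pt "0 0 0" --pt "0 0 0" --pt "0 0 0" --pt "0 0 0" --twist '[0,0,0,0,0,0]' --grip 0 --newtons 45

```text
clock: 2.9
tool_pos: [0.4505, -0.2039, 0.0971]
eef_rot: [-0.707, -0.013, 0.011, 0.707]
contact_force: [2.5, -0.4, 1.8]
opening: 0.132
```

```bash
python3 st.py
```

```text
2.9 [ 0.4505 -0.2039  0.0971] jaw deg 1.89 tooly [ 0.003  0.    -1.   ] [ 2.5  -0.36  1.75] 0.13154718449524228 [ 0.54  0.78 -0.34  2.07  0.65  0.39 -0.29]
```

Request:
carry_out --pt "0 0 0.02" --pt "0 0 0.03" --pt "0 0 0.03" --pt "0 0 0.03" --pt "0 0 0.03" --pt "0 0 0.03" --pt "0 0 0.02" --pt "0 0 0" --twist '[0,0,0,0,0,0,0,0]'

```text
clock: 3.9
tool_pos: [0.4482, -0.2043, 0.2871]
eef_rot: [0.707, 0.011, -0.011, -0.707]
contact_force: [0.9, -0.5, -0.8]
opening: 0.133
```

Request:
carry_out --pt "0.02 0.035 0" --pt "0.02 0.035 0" --pt "0.02 0.035 0" --pt "0.02 0.035 0" --pt "0.02 0.035 0" --pt "0.02 0.035 0" --pt "0.02 0.035 0" --pt "0.012 0.029 0" --twist '[0,0,0,0,0,0,0,0]'

```text
clock: 4.9
tool_pos: [0.6002, 0.071, 0.2844]
eef_rot: [0.707, 0.01, -0.013, -0.707]
contact_force: [1.0, 0.3, -1.4]
opening: 0.135
```

Request:
carry_out --pt "0 0 0" --pt "0 0 0" --twist '[0,0]'

```text
clock: 5.15
tool_pos: [0.5998, 0.0684, 0.2851]
eef_rot: [0.708, 0.01, -0.013, -0.706]
contact_force: [1.3, -0.4, -1.2]
opening: 0.133
```

```bash
python3 st.py; python3 - <<'E'
from h import *
import numpy as np
def c(im,x,y,w,h,f): return cv2.resize(im[y:y+h,x:x+w],None,fx=f,fy=f,interpolation=cv2.INTER_CUBIC)
a=snapshot("side")[:,:,::-1];b=snapshot("top")[:,:,::-1]
cv2.imwrite("pics/side1.png",a);cv2.imwrite("pics/top1.png",b)
cv2.imwrite("pics/b.png",np.hstack([c(a,140,180,100,150,4),c(b,130,100,100,150,4)]))
s=get_state();t=s["tool_pos"]
print(proj("side",[t+[0,0,.019],t+[0,0,.019-.097]]),proj("top",[t+[0,0,.019],t+[0,0,.019-.097]]))
E
```

```text
5.15 [0.5998 0.0684 0.2851] jaw deg 1.83 tooly [-0.003 -0.002 -1.   ] [ 1.3  -0.38 -1.21] 0.133461408324004 [ 0.12  0.65 -0.56  1.56  0.39  1.04 -0.51]
[[172.13851959 241.52017356]
 [181.4575441  274.89072902]] [[163.87680568 128.80043225]
 [174.94333325 140.64212155]]
```

View pics/b.png

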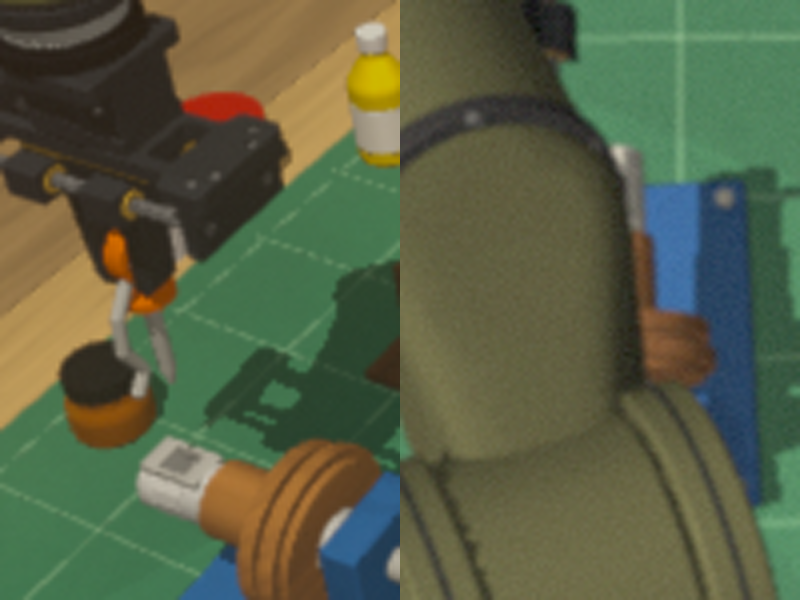

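Request:
carry_out --pt "0.0034 0.001 -0.02" --pt "0 0 -0.03" --pt "0 0 0" --pt "0 0 0" --twist '[0.2,0,0,0]'

```text
clock: 5.75
tool_pos: [0.6047, 0.0704, 0.2377]
eef_rot: [-0.707, -0.013, 0.012, 0.707]
contact_force: [0.4, 0.5, -0.9]
opening: 0.133
```

```bash
python3 st.py; python3 - <<'E'
from h import *
save("side","c.png",(140,210,240,330),6)
t=get_state()["tool_pos"]; print((proj("side",[t+[0,0,.018-.097],[.6034,.07,.143]])-[140,210])*6)
E
```

```text
5.75 [0.6047 0.0704 0.2377] jaw deg 2.01 tooly [ 0.001  0.    -1.   ] [ 0.35  0.47 -0.89] 0.13345375933254125 [ 0.11  0.71 -0.54  1.61  0.43  0.94 -0.55]
[[259.93200958 482.11596018]
 [272.70398938 511.37738176]]
```

View pics/c.png

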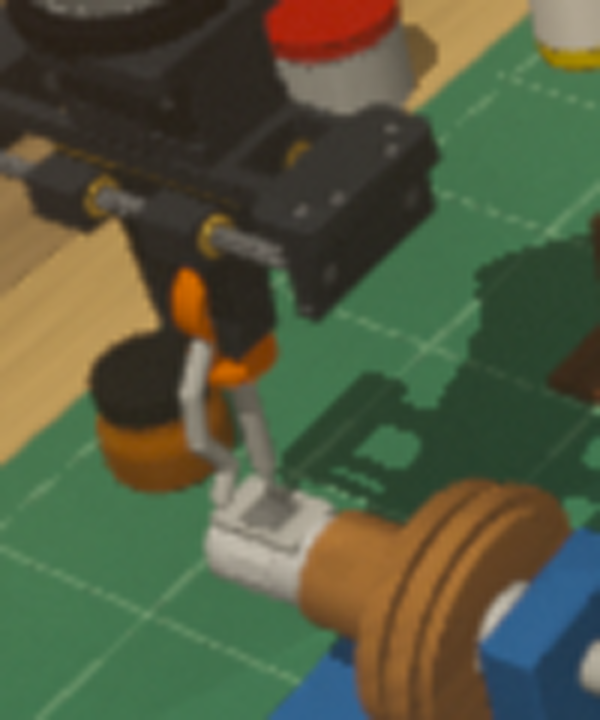

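Request:
carry_out --pt "-0.001 0 -0.008" --pt "0 0 -0.008" --pt "0 0 -0.008" --pt "0 0 -0.008" --pt "0 0 -0.004" --pt "0 0 0" --twist '[0,0,0,0,0,0]'

```text
clock: 6.55
tool_pos: [0.6032, 0.0713, 0.2004]
eef_rot: [-0.707, -0.013, 0.013, 0.707]
contact_force: [1.0, 0.7, -1.4]
opening: 0.127
```

Request:
carry_out --pt "0 -0.0005 -0.007" --pt "0 0 -0.007" --pt "0 0 -0.006" --pt "0 0 0" --pt "0 0 0" --twist '[0,0,0,0,0]' --newtons 55

```text
clock: 7.18
tool_pos: [0.6029, 0.0742, 0.1805]
eef_rot: [-0.705, -0.014, 0.014, 0.709]
contact_force: [-0.8, 6.1, -3.0]
opening: 0.132
```

Request:
carry_out --pt "0 -0.002 -0.006" --pt "0 0 -0.007" --pt "0 0 -0.006" --pt "0 0 0" --pt "0 0 0" --twist '[0,0,0,0,0]'

```text
clock: 7.8
tool_pos: [0.603, 0.0713, 0.1606]
eef_rot: [-0.705, -0.013, 0.014, 0.708]
contact_force: [1.8, 6.0, -7.5]
opening: 0.131
```

Request:
carry_out --pt "0 0 -0.003" --pt "0 0 -0.003" --pt "0 0 0" --pt "0 0 0" --twist '[0,0,0,0]'

```text
clock: 8.3
tool_pos: [0.6034, 0.0707, 0.157]
eef_rot: [-0.706, -0.014, 0.013, 0.708]
contact_force: [-2.4, 4.9, 6.7]
opening: 0.131
```

```bash
python3 st.py; python3 - <<'E'
from h import *
save("side","d.png",(140,210,240,330),6)
E
```

```text
8.3 [0.6034 0.0707 0.157 ] jaw deg 2.14 tooly [ 0.001  0.003 -1.   ] [-2.4   4.88  6.71] 0.13107329595600425 [ 0.08  0.8  -0.49  1.69  0.5   0.78 -0.61]
```

View pics/d.png

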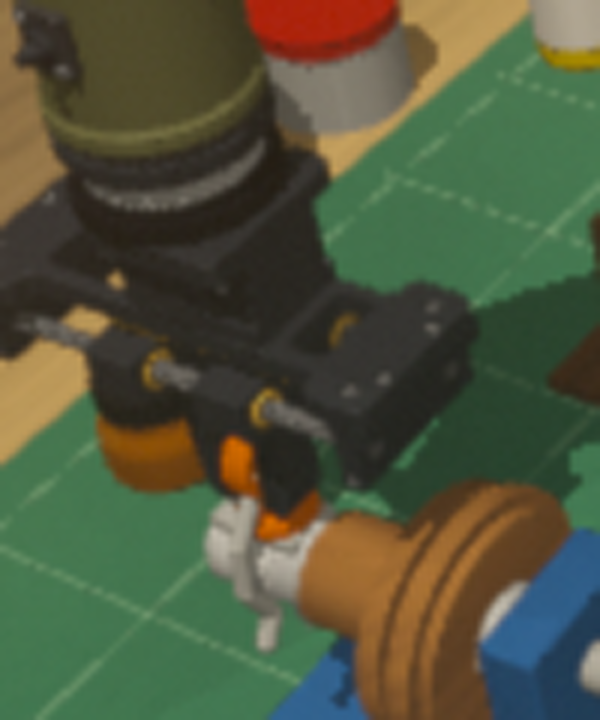

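The flange appears to be on the seat at about (285,520) in the crop. The kink is below the axle's widest part at (265,600), and Fz has flipped to +7 N. I'll press slightly, then release.

Request:
carry_out --pt "0 0 -0.002" --pt "0 0 0" --pt "0 0 0" --twist '[0,0,0]'

```text
clock: 8.72
tool_pos: [0.6034, 0.0707, 0.1569]
eef_rot: [-0.706, -0.014, 0.012, 0.708]
contact_force: [-6.1, 4.2, 19.5]
opening: 0.131
```

Request:
carry_out --pt "0 0 0.002" --pt "0 0 0" --pt "0 0 0" --pt "0 0 0" --twist '[0,0,0,0]' --grip 0.04

```text
clock: 9.22
tool_pos: [0.6032, 0.0679, 0.1553]
eef_rot: [0.707, 0.012, -0.013, -0.707]
contact_force: [0.1, -0.5, 0.2]
opening: 0.455
```

Request:
carry_out --pt "0 0 0.01" --pt "0 0 0.03" --pt "0 0 0.04" --pt "0 0 0.04" --pt "0.02 -0.05 0.02" --pt "0 -0.05 0" --pt "0 -0.05 0" --pt "0 0 0" --twist '[0,0,0,0,0,0,0,0]'

```text
clock: 10.22
tool_pos: [0.623, -0.0882, 0.2958]
eef_rot: [0.708, 0.009, -0.01, -0.706]
contact_force: [-0.1, 0.2, 0.6]
opening: 0.452
```

```bash
python3 st.py; python3 - <<'E'
from h import *
def c(im,x,y,w,h,f): return cv2.resize(im[y:y+h,x:x+w],None,fx=f,fy=f,interpolation=cv2.INTER_CUBIC)
a=snapshot("side")[:,:,::-1];b=snapshot("top")[:,:,::-1]
cv2.imwrite("pics/e.png",np.hstack([c(a,140,225,190,150,4)[:,:400],c(b,150,120,100,150,4)]))
cv2.imwrite("pics/side2.png",a)
print("pin side", [np.argwhere((im[:,:,0].astype(int)-im[:,:,2]>90))[:,::-1][lambda_].mean(0) if 0 else 0 for im,lambda_ in []])
h=np.array([.6034,.07,.143]); print((proj("side",[h+[0,0,.032],h,h+[0,.0165,-.041]])-[140,225])*4,(proj("top",[h+[0,0,.032],h])-[150,120])*4)
for f in("pics/side0.png","pics/side2.png"):
    im=cv2.imread(f)[235:275,260:290].astype(int); m=im[:,:,0]-im[:,:,2]>90; print(f,np.argwhere(m).mean(0),m.sum())
E
```

```text
10.225 [ 0.623  -0.0882  0.2958] jaw deg 1.55 tooly [-0.    -0.004 -1.   ] [-0.11  0.25  0.56] 0.45235172706060595 [ 0.37  0.68 -0.57  1.47  0.39  1.11 -0.25]
pin side []
[[170.75594347 241.82075117]
 [181.80265959 280.91825451]
 [177.13729861 347.04700034]] [[109.34465065  91.30778043]
 [121.98365274 104.86740598]]
pics/side0.png [15.68493151 13.82191781] 73
pics/side2.png [16.01204819 13.89156627] 83
```

View pics/e.png

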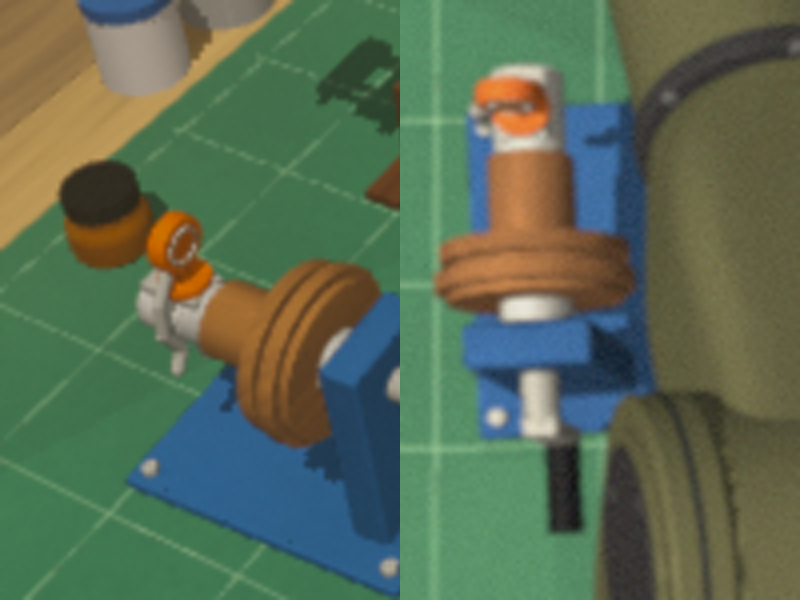

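```bash
python3 - <<'E'
from h import *
print("disc",tri((140+178/4,225+240/4),(150+108/4,120+95/4)))
print("flange",tri((140+191/4,225+280/4),(150+120/4,120+110/4)))
print("leg end z at y=.09:",[ (lambda e,d:(e+d*((.09-e[1])/d[1])).round(4))(*ray("side",140+178/4,225+v/4)) for v in (348,372)])
E
```

```text
disc (array([0.59959105, 0.06931724, 0.17780466]), np.float64(0.0026066672232896103))
flange (array([0.59840113, 0.06945621, 0.14589948]), np.float64(0.0033804274016279476))
leg end z at y=.09: [array([0.5984, 0.09  , 0.107 ]), array([0.6047, 0.09  , 0.0827])]
```

```bash
python3 -c "
from h import *
print(job.finish_job())"
```

```text
the job is handed in; nothing more can be done
None
```

I took the orange-headed R-clip out of the rack, pushed it down through the axle's cross-hole with its bent leg on the +y side, and let go. I then handed the job in at about 10.3 s on the robot's clock, well under the 38 s limit.

**Seating:**
- The final push stopped solid at about 19 N, at the height expected for the flange on its seat.
- Triangulating the last pictures put the flange centre at z ≈ 0.146 m (0.1455 expected). The disc centre came out at z ≈ 0.178 m (0.175 expected, limit 0.182).
- Both were about 4–5 mm from the hole line, and the bent leg's end was well below the axle's middle.
- The side and top views disagreed by about 3 mm on these points, so they are only good to a few millimetres.

**Blue pin and arm:** The blue pin's pixels in the side view moved less than half a pixel. The gripper was clear with no contact force.

None of my checks failed. I did not measure the clip's tilt or its speed after release; in the last picture it looks upright.

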